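# Close the book press on a freshly glued notebook

## Robot

A 6-joint arm with a two-finger parallel gripper is mounted at the origin on a cart in front of the work surface, level with it; the furniture and walls round the work are solid. World frame = base frame: x ahead of the robot, y to its left, z up, the work surface at z = 0. Lengths are in mm, angles in rad, forces in N, time in s.
With the tool pointing down it reaches from about 275 to 1000 mm from the base axis. Payload 8.4 kg.
Tool frame: the origin (TCP) lies midway between the tips of the shut fingers; the grasp point (between the pads) lies 19 mm behind it; z points along the fingers, y is the direction in which the jaws open and shut (so a half turn about z gives the same grasp; the last joint's range is limited). The gripper opens to 85 mm and grips with 20 to 120 N. Pads are 22 mm wide; open, the fingers measure 114 mm over their backs; the gripper's body (76 mm by 85 mm) begins 54 mm behind the grasp point. The pads swing forward as they close: fully open they stand 13 mm farther back than shut.
Start: joints at [-1.271, 0.353, 1.633, -0, 1.155, -0.002], TCP at [185.773, -596.755, 231.281] pointing down, gripper open.
Joint ranges: [-2.63, 2.63], [-0.92, 2.1], [0.06, 2.66], [-1.3, 4.44], [0, 2.69], [-3.02, 3.02]. Speed limits (rad/s): [2.22, 2.22, 2.79, 3.14, 3.14, 3.14].

## Interface

Orientations are given as [roll, pitch, yaw] about the fixed x, y, z axes, in that order (R = Rz(yaw) Ry(pitch) Rx(roll)).
In Python, from rig import r gives the robot as it stands. The module is installed in compiled form; this text tells all that it offers.
- The arm moves only by the tool drive_tool, never from a script. Its argument "moves" is a list of rows, each a list of 3 entries, a list of its own where there are three numbers: the closure, from 0 (fully open) to 1 (shut), then the shift along the tool's x, y, z in cm, then the turn about the tool's z in degrees. In form: [[claw, [dx, dy, dz], roll], ...]. A call has 1 to 12 rows; each row is the pose to reach, as a shift and turn from the pose measured when the call began, along the tool's axes at that moment; what a row does not reach only later rows make up. A row lasts 1/8 s, in which the tool goes at most 62.5 mm and 10.7 degrees, less where a joint would pass 70% of its speed; a pose out of reach is approached as far as the arm can. A call with a gripper value outside its range is refused whole. The fingers move at their own pace and stop on an object; "grip_force" is the grip in N (left out, the last holds). Time passes only in rows, so rows that repeat a pose let the fingers close. It gives the time, the measured TCP pose, the force and the opening at its end, in the units of the state.
- r.sense(): the state, without advancing time (a new reading comes with each control period).
- r.grab_frame(name): name is "scene" or "top" or "wrist"; returns a dict with "color" (400x640x3 uint8, red, green, blue), "fx", "fy", "cx", "cy" (pixels), "D" ([k1, k2, p1, p2, k3] as OpenCV has them; the pictures are not rectified), "pose" (4x4, takes a point from camera to world coordinates); the wrist camera has in their place "hand_eye" (4x4, takes a point from camera to tool coordinates, whose origin is the TCP and whose axes are the flange's). Camera axes: x right, y up, looking along -z (the intrinsics and any distortion apply to the point x, -y, -z); pixel columns grow to the right and rows downward; lengths in mm; the calibration is good to about 2 mm. A picture is of the moment at which its call begins: read the wrist's pose just before it. There is no depth.
- r.sign_off(): hands the job in, once; it reports no verdict.
Trained networks look in the newest picture that a camera, given by its name, has taken for a name from the list of things; names that differ only in an ending like _2 or _b are one class to them, and where a whole thing is asked for, a point or a joint stands for the part that bears it (a point fixed in the world has none). Each returns a list of dicts, best first, with "score" (0 to 1); they miss things now and then, are a little off and sometimes report something else, mostly with a low value. They report only what shows in the picture. A call takes as long as a camera call.
- r.outline_of(thing, camera): "mask" (400x640 bool, what is visible of it) and "at" ([column, row] in pixels, amid what is visible of it).
- r.spot_point(thing, camera): "at" ([column, row] in pixels: a listed point, or the origin of a listed thing).
The state is a dict: "clock": time; "qpos": joint angles; "qvel": joint speeds; "joint_efforts": joint torques, N m; "eef_pos": TCP position; "tcp_rot": TCP orientation; "contact_force": force on the tool from outside, world axes, zero at the start; "wrist_torque": the same for the moment, N m; "opening": opening from 0.0 (shut) to 1.0 (fully open).
Only numpy, scipy, OpenCV 4.12 (cv2) and the standard library are available. Lean on these libraries where they do the work, as an engineer would, in place of code of your own. Each camera call takes 0.05 s, during which the arm holds its last target.

## Task

The new cover of the notebook in the press has just been glued on: take the loose pressing board by its handle, find the two guide rods with its holes (their crossbar may be clamped off the middle) and work it down the rods, level and without forcing it or letting it bind. Press it gently onto the sprung bed until both spring catches have snapped out over its ends, then let go, so that they keep the notebook nipped. Do not drop or slam the board, keep the notebook in place and leave everything else on the table alone.

Things in the scene. Friction and masses are not known exactly. Their poses are not given: they have to be found in the camera images.
- press: the fixed book press, base 316 x 130 mm, its top at z = 22 mm; origin on the table under its middle, x along its length away from the robot, z up. Two guide rods stand on a steel crossbar (see rod_middle). At each end (near and far) an upright with a steel latch case, top at 101 mm, inner face at x = -126 and +126 mm, holds a catch bolt. On the way down it bears 25 N from the board.
- rod_middle (a point): point on the press's long middle line (press x = y = 0) at the height of the rods' tips, 160 mm above the table. Steel rods, 10 mm thick, stand upright at press x = -95 and +95 mm, the last 12 mm tapering to a 6 mm tip. Their crossbar slides across the base; it is clamped between press y = -20 and +20 mm, both rods alike; where is not measured: look or feel. The board then sits over the rods.
- bed (a joint): how far the press's bed is pressed down, m: 0 up, 0.012 on its stop. The bed is a 156 x 112 mm plywood plate in the middle of the press, top at z = 50 mm when up, carried by four springs (preloaded to 8 N, then 0.8 N per mm; the notebook's and bed's weight takes 4 N of that).
- catch_near (a joint): how far the near catch bolt is pushed back, m: 0 out, at most 0.013 (spring 1 to 3 N). The steel bolt, 30 mm wide, points inwards; its nose at press x = -114 mm overlaps a threaded board's end by 6 mm. Flat underside at z = 75 mm; its upper side slopes up and outwards to z = 94 mm, so a board from above pushes it back; it snaps out over the board once the board's top is below 75 mm.
- catch_far (a joint): the same for the catch at the far end (nose at press x = +114 mm)
- board: loose plywood board, 240 x 110 x 18 mm, 0.3 to 0.5 kg; origin at the centre of its underside, x along its length, z up; alike either way round. Holes 12 mm wide at x = -95 and +95 mm (1 mm play round the rods), each with a steel bush 12 mm high on top. Across its middle a handle bar along y: flat sides 24 mm apart along x, 90 mm long, 39 to 61 mm above the underside, on feet at y = -34 and +34 mm.
- hole_near (a point): centre of one hole at the board's underside (board x = -95 mm)
- hole_far (a point): centre of the other hole at the board's underside (board x = +95 mm)
- handle (a point): middle of the board's handle bar, 50 mm above the board's underside
- book: the closed book, 277 x 175 x 12 mm, on which the board lies at the start (board underside 13 mm above the table); fixed
- notebook: the black notebook lying loose on the bed between the rods, 153 mm along the press and 210 mm across it, bearing thickness 12 mm (cover edges up to 16 mm); origin at the centre of its underside, at z = 50 mm at the start
- eraser: eraser in a sleeve, 20 x 42 x 12 mm, lying on the table; leave it
- sharpener: small pencil sharpener, 16 x 26 x 15 mm, on the table; leave it
- pencil_yellow: yellow pencil, 165 mm long, lying at the right edge of the table; leave it
- pencil_green: green pencil, 170 mm long, lying at the left edge of the table; leave it

How it is judged:
By the outcome, as a careful person would: the job done as asked, in the order asked, and still so for the second after the job is handed in, with the robot touching nothing.
It also fails if it takes over 70 s, if anything falls off the work surface, if the arm or the gripper's body presses on something with over 40 N, if the wrist force passes 120 N, or if a joint passes its speed limit or range.

## Working session

There is one attempt and no reset: what is moved stays moved. The work goes in short steps, Python scripts to look and compute and a tool call to move; the robot and the scene stay as the last step left them, time stands still between calls to the robot, and variables do not carry over. Pictures are saved under pics/ and viewed, and the job is handed in when it is done.

Besides the shell and the picture viewer there is one more tool, called as name(argument=value, ...), one argument or row to a line, values as JSON. drive_tool: Moves the arm, as the interface text tells. Its arguments: {"type":"object","properties":{"moves":{"type":"array"},"grip_force":{"type":"number"}},"required":["moves"]}

```bash
mkdir -p pics; ls; cat > h.py <<'E'
import numpy as np, cv2
from rig import r
from scipy.spatial.transform import Rotation as R
def tcp(s):
    T=np.eye(4);T[:3,:3]=R.from_euler('xyz',s['tcp_rot']).as_matrix();T[:3,3]=s['eef_pos'];return T
def cam(n):
    s=r.sense();f=r.grab_frame(n)
    f['T']=f['pose'] if 'pose' in f else tcp(s)@f['hand_eye']
    f['K']=np.array([[f['fx'],0,f['cx']],[0,f['fy'],f['cy']],[0,0,1.]]);f['D']=np.array(f['D'],float)
    return f
def unproj(f,px,z):
    p=cv2.undistortPoints(np.array(px,float).reshape(-1,1,2),f['K'],f['D']).reshape(-1,2)
    d=np.c_[p[:,0],-p[:,1],-np.ones(len(p))]@f['T'][:3,:3].T
    o=f['T'][:3,3];t=(z-o[2])/d[:,2]
    return o+d*t[:,None]
def proj(f,P):
    P=np.atleast_2d(np.array(P,float));c=(P-f['T'][:3,3])@f['T'][:3,:3]
    c=c*[1,-1,-1]
    return cv2.projectPoints(c,np.zeros(3),np.zeros(3),f['K'],f['D'])[0].reshape(-1,2)
def save(f,n): cv2.imwrite('pics/'+n+'.png',f['color'][:,:,::-1])
E
python3 - <<'E'
from h import *
np.set_printoptions(precision=1,suppress=True)
print(r.sense())
for n in ['scene','top','wrist']:
    f=cam(n);save(f,n+'0');print(n,f['T'][:3,3],-f['T'][:3,2],f['fx'],f['D'])
    for t,z in [('press',0),('rod_middle',160),('board',13),('hole_near',13),('hole_far',13),('handle',63),('notebook',50)]:
        for d in r.spot_point(t,n)[:2]:
            print(t,round(d['score'],2),d['at'],unproj(f,d['at'],z)[0])
E
```

```text
pics
{'clock': 0.0, 'qpos': array([-1.3,  0.4,  1.6, -0. ,  1.2, -0. ]), 'qvel': array([ 0.,  0.,  0.,  0., -0.,  0.]), 'joint_efforts': array([ -0. , -60.5, -34.2,  -0. ,   0. ,   0. ]), 'eef_pos': array([ 185.6, -596.3,  230.5]), 'tcp_rot': array([-3.1,  0. ,  0.3]), 'contact_force': array([ 0.6, -0. ,  1. ]), 'wrist_torque': array([ 0., -0., -0.]), 'opening': 1.001569356595035}
scene [264.5 653.2 670.4] [ 0.4 -0.7 -0.6] 414.24898263320387 [-0.1  0.   0.   0.   0. ]
press 0.89 [345.2, 198.8] [ 598.4 -148.4    0. ]
rod_middle 0.68 [398.6, 256.6] [371.1 151.3 160. ]
board 0.83 [289.1, 259.6] [614.7 119.4  13. ]
hole_near 0.64 [315.3, 285.7] [529.6 160.1  13. ]
hole_far 0.78 [260.3, 240.4] [704.9  95.6  13. ]
handle 0.87 [285.3, 241.6] [621.5 117.8  63. ]
handle 0.23 [343.7, 185.9] [ 591.7 -119.7   63. ]
notebook 0.81 [340.8, 181.6] [ 613.1 -150.3   50. ]
notebook 0.63 [268.7, 218.8] [702.2  57.3  50. ]
top [ 406.6  -19.5 1246.1] [ 0.2  0.  -1. ] 457.0839230954707 [-0.1  0.   0.   0.   0. ]
board 0.78 [280.2, 200.6] [618.3 121.6  13. ]
hole_near 0.69 [267.5, 233.2] [528.7 155.5  13. ]
hole_far 0.91 [290.1, 169.1] [706.8  94.7  13. ]
handle 0.96 [276.7, 198.3] [616.  125.2  63. ]
notebook 0.66 [375.7, 203.6] [ 601.1 -136.1   50. ]
wrist [ 248.8 -577.4  375. ] [-0.2 -0.1 -1. ] 344.8125940032678 [-0.  0.  0.  0.  0.]
```

```bash
python3 -c "
import cv2
a=cv2.imread('pics/scene0.png');b=cv2.imread('pics/top0.png')
cv2.imwrite('pics/sceneC.png',cv2.resize(a[110:330,210:480],None,fx=2.7,fy=2.7,interpolation=2))
cv2.imwrite('pics/topC.png',cv2.resize(b[120:280,240:440],None,fx=3.7,fy=3.7,interpolation=2))"
```

```text
(no output)
```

View pics/sceneC.png

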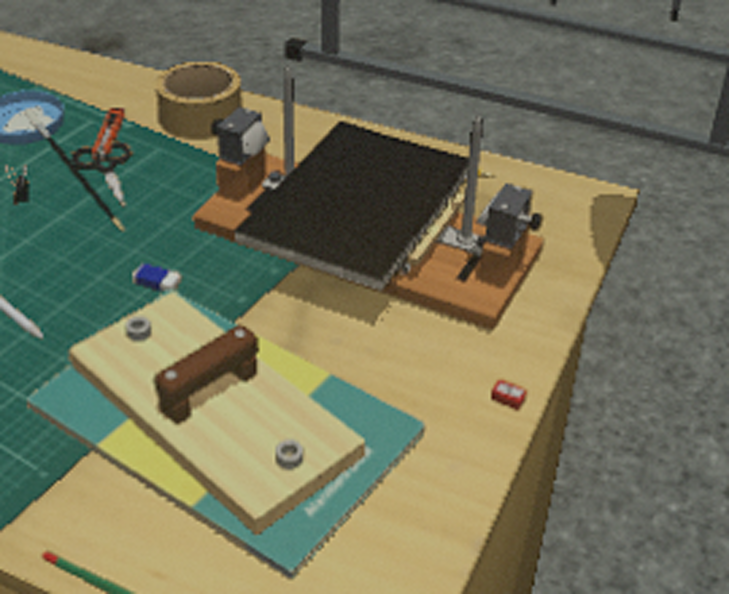

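View pics/topC.png

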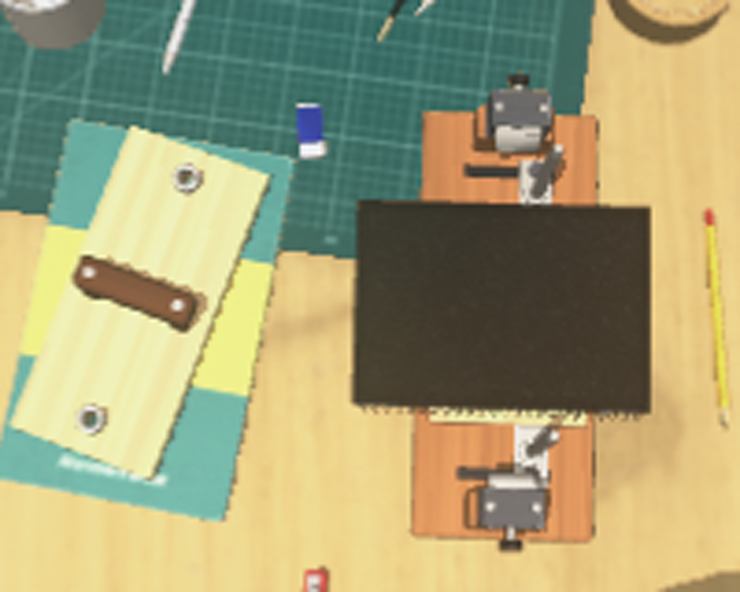

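View pics/top0.png

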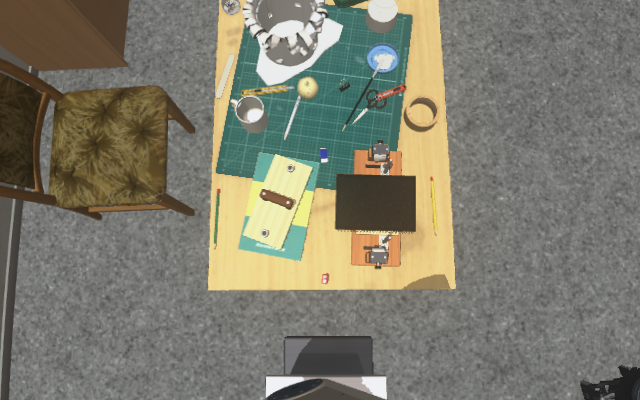

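```bash
python3 - <<'E'
from h import *
np.set_printoptions(precision=1,suppress=True)
t=cam('top');s=cam('scene')
C=np.array([[423,112],[597,116],[594,540],[412,536]])/3.7+[240,120]
P=unproj(t,C,22);print('corners FL FR NR NL\n',P,P.mean(0))
print('len',P[0]-P[3],P[1]-P[2])
N=unproj(t,np.array([[357,199],[650,206],[650,414],[353,404]])/3.7+[240,120],63);print('nb',N.mean(0))
L=unproj(t,np.array([[490,90],[550,92],[478,487],[548,487]])/3.7+[240,120],101);print('cases back far, front near\n',L)
print('rod tips top, far near',unproj(t,np.array([[559,150],[557,434]])/3.7+[240,120],160))
print('rod tips scene far near',unproj(s,np.array([[289.5,67],[479,118]])/2.7+[210,110],160))
# board
for f,n in ((t,'top'),(s,'scene')):
  pass
H=unproj(t,np.array([[187,178],[91,418]])/3.7+[240,120],43);print('bush top',H,H.mean(0),np.linalg.norm(H[0]-H[1]))
H=unproj(s,np.array([[138,323],[289,449]])/2.7+[210,110],43);print('bush scene',H,H.mean(0),np.linalg.norm(H[0]-H[1]))
H=unproj(t,np.array([[89,271],[178,306]])/3.7+[240,120],74);print('handle screws',H,H.mean(0))
print(r.sense()['qpos'],r.sense()['tcp_rot'])
E
```

```text
corners FL FR NR NL
 [[ 755.8  -83.9   22. ]
 [ 751.1 -213.7   22. ]
 [ 437.7 -200.4   22. ]
 [ 441.7  -70.2   22. ]] [ 596.6 -142.    22. ]
len [314.1 -13.7   0. ] [313.4 -13.3   0. ]
nb [ 602.3 -135.2   63. ]
cases back far, front near
 [[ 748.6 -127.   101. ]
 [ 746.7 -168.9  101. ]
 [ 471.8 -111.8  101. ]
 [ 471.4 -158.9  101. ]]
rod tips top, far near [[ 689.3 -165.8  160. ]
 [ 501.9 -158.5  160. ]]
rod tips scene far near [[ 688.8 -168.3  160. ]
 [ 499.2 -158.7  160. ]]
bush top [[702.2  90.8  43. ]
 [526.4 159.1  43. ]] [614.3 124.9  43. ] 188.59563381793774
bush scene [[702.5  90.3  43. ]
 [525.4 159.4  43. ]] [614.  124.8  43. ] 190.09205350339272
handle screws [[627.8 157.3  74. ]
 [602.   93.8  74. ]] [614.9 125.6  74. ]
[-1.3  0.4  1.6  0.   1.2 -0. ] [-3.1 -0.   0.3]
```

```bash
cat >> h.py <<'E'
def go(x,y,z,yaw):
    s=r.sense();T=tcp(s);d=T[:3,:3].T@(np.array([x,y,z])-T[:3,3])/10
    cy=np.arctan2(T[1,0],T[0,0]);t=-np.degrees((yaw-cy+np.pi)%(2*np.pi)-np.pi)
    print('pos',np.round(s['eef_pos'],1),'rot',np.round(s['tcp_rot'],4),'F',np.round(s['contact_force'],1),'M',np.round(s['wrist_torque'],2),'op',round(s['opening'],3),'t',s['clock'])
    print('MOVE cm',np.round(d,2),'turn',round(t,2))
E
python3 -c "
from h import *
go(614,125,190,1.2)"
```

```text
pos [ 185.8 -596.8  231.3] rot [-3.1416 -0.      0.3018] F [-0.8  0.2  0.1] M [-0.    0.02  0.04] op 0.999 t 1.3
MOVE cm [ 62.34 -56.19   4.13] turn -51.46
```

drive_tool(
  moves=[
    [0, [2, -1.8, 0], -3],
    [0, [6, -5.4, 0], -9],
    [0, [10, -9, 0], -15],
    [0, [14.5, -13, 0], -20],
    [0, [19, -17, 0], -25],
    [0, [23.5, -21.2, 0], -30],
    [0, [28, -25.2, 0], -35],
    [0, [32.5, -29.3, 0], -40],
    [0, [37, -33.3, 0], -44],
    [0, [41.5, -37.4, 0], -48],
    [0, [46, -41.5, 0], -51.5],
    [0, [49, -44.2, 0], -51.5],
  ],
)

```text
clock: 2.8
eef_pos: [523.4, -26.6, 231.5]
tcp_rot: [3.141, -0.0, 1.203]
contact_force: [1.0, -0.1, 0.2]
opening: 0.998
```

```bash
python3 -c "
from h import *
go(614,125,190,1.2)"
```

```text
pos [523.4 -26.6 231.5] rot [ 3.1409e+00 -4.0000e-04  1.2031e+00] F [ 1.  -0.1  0.2] M [-0.03  0.   -0.  ] op 0.998 t 2.8
MOVE cm [17.41  3.    4.16] turn 0.18
```

drive_tool(
  moves=[
    [0, [4, 0.7, 1], 0],
    [0, [8, 1.4, 2], 0],
    [0, [12, 2.1, 3], 0],
    [0, [15.5, 2.7, 4], 0.2],
    [0, [17.4, 3, 4.2], 0.2],
    [0, [17.4, 3, 4.2], 0.2],
    [0, [17.4, 3, 4.2], 0.2],
  ],
)

```text
clock: 3.68
eef_pos: [613.6, 124.1, 189.9]
tcp_rot: [3.141, -0.0, 1.199]
contact_force: [-0.4, -0.7, 0.4]
opening: 0.999
```

```bash
python3 - <<'E'
from h import *
np.set_printoptions(precision=1,suppress=True)
go(614,125,44,1.2)
f=cam('wrist');save(f,'w1')
for t,z in [('board',13),('hole_near',13),('hole_far',13),('handle',63)]:
    for d in r.spot_point(t,'wrist')[:2]: print(t,round(d['score'],2),d['at'],unproj(f,d['at'],z)[0])
E
```

```text
pos [613.6 124.1 189.9] rot [ 3.1 -0.   1.2] F [-0.4 -0.7  0.4] M [ 0.  0. -0.] op 0.999 t 3.675
MOVE cm [ 0.1 -0.  14.6] turn -0.04
board 0.94 [321.2, 178.5] [615.  123.7  13. ]
hole_near 0.95 [217.0, 176.4] [523.8 161.5  13. ]
hole_near 0.68 [200.6, 11.0] [572.4 295.6  13. ]
hole_far 0.57 [423.3, 176.2] [706.   90.6  13. ]
hole_far 0.47 [200.0, 11.7] [571.7 295.3  13. ]
handle 0.74 [202.4, 9.4] [584.2 278.8  63. ]
handle 0.64 [317.5, 189.1] [612.6 126.3  63. ]
```

View pics/w1.png

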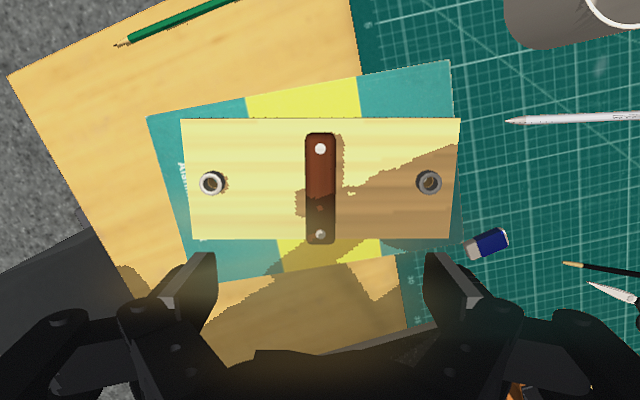

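```bash
python3 - <<'E'
from h import *
np.set_printoptions(precision=1,suppress=True)
f=cam('wrist')
P=unproj(f,[[211,183],[429,182.5]],43);d=P[1]-P[0];print(P,P.mean(0),np.linalg.norm(d),np.arctan2(d[1],d[0]))
P=unproj(f,[[320.5,149],[320.5,234.5]],74);d=P[0]-P[1];print(P,P.mean(0),np.arctan2(d[1],d[0]))
c=f['color'][140:230,180:460];cv2.imwrite('pics/w1c.png',cv2.resize(c[:,:,::-1],None,fx=2.8,fy=2.8))
go(614,125,44,1.2)
E
```

```text
[[527.4 160.7  43. ]
 [702.9  92.5  43. ]] [615.1 126.6  43. ] 188.28860229731467 -0.3705095513785505
[[627.3 156.8  74. ]
 [602.5  93.2  74. ]] [614.9 125.   74. ] 1.1986116888736902
pos [613.9 124.3 189.9] rot [ 3.1 -0.   1.2] F [-0.6 -0.3  0.8] M [-0.   0.1 -0. ] op 1.0 t 3.975
MOVE cm [ 0.1 -0.  14.6] turn -0.06
```

View pics/w1c.png

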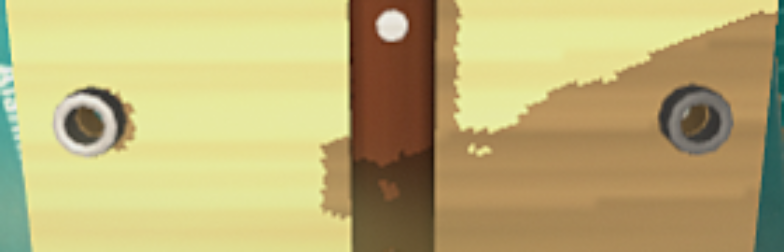

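drive_tool(
  moves=[
    [0, [0.1, 0, 3], 0],
    [0, [0.1, 0, 7], 0],
    [0, [0.1, 0, 10.5], 0],
    [0, [0.1, 0, 13], 0],
    [0, [0.1, 0, 14.4], 0],
    [0, [0.1, 0, 14.4], 0],
  ],
  grip_force=30,
)

```text
clock: 4.72
eef_pos: [614.0, 125.1, 45.4]
tcp_rot: [-3.141, 0.0, 1.199]
contact_force: [-0.2, 0.2, -0.4]
opening: 1.002
```

drive_tool(
  moves=[
    [0.4, [0, 0, 0], 0],
    [0.5, [0, 0, 0], 0],
    [0.6, [0, 0, 0], 0],
    [0.7, [0, 0, 0], 0],
    [0.8, [0, 0, 0], 0],
    [0.9, [0, 0, 0], 0],
    [1, [0, 0, 0], 0],
    [1, [0, 0, 0], 0],
  ],
  grip_force=30,
)

```text
clock: 5.72
eef_pos: [614.3, 125.2, 45.8]
tcp_rot: [3.141, -0.0, 1.199]
contact_force: [-0.8, -0.2, 6.4]
opening: 0.275
```

```bash
python3 - <<'E'
from h import *
np.set_printoptions(precision=1,suppress=True)
go(614,125,44,1.2)
f=cam('wrist');save(f,'w2')
E
```

```text
pos [614.3 125.2  45.8] rot [ 3.1 -0.   1.2] F [-0.8 -0.2  6.4] M [-0.1  0.1 -0. ] op 0.275 t 5.725
MOVE cm [-0.  -0.   0.2] turn -0.08
```

View pics/w2.png

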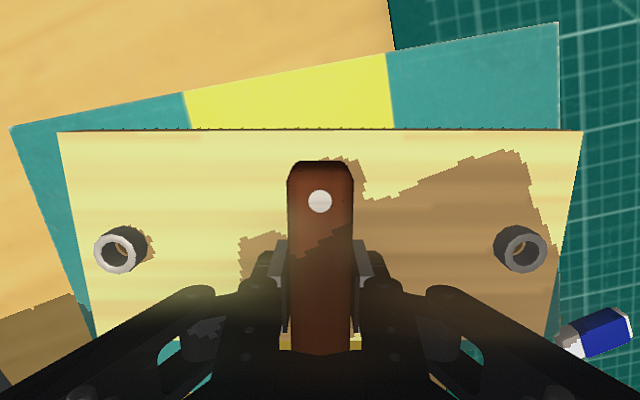

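drive_tool(
  moves=[
    [1, [0, 0, 0], 0],
    [1, [0, 0, 0], 0],
    [1, [0, 0, -0.5], 0],
    [1, [0, 0, -1.5], 0],
    [1, [0, 0, -3], 0],
    [1, [0, 0, -4], 0],
    [1, [0, 0, -4], 0],
    [1, [0, 0, -4], 0],
  ],
  grip_force=80,
)

```text
clock: 6.78
eef_pos: [614.1, 125.1, 85.7]
tcp_rot: [3.141, -0.0, 1.199]
contact_force: [-0.7, -0.8, -3.5]
opening: 0.264
```

```bash
python3 - <<'E'
from h import *
np.set_printoptions(precision=1,suppress=True)
go(614,125,225,1.2)
f=cam('wrist');save(f,'w3')
f=cam('scene');save(f,'s3')
E
```

```text
pos [614.1 125.1  85.7] rot [ 3.1 -0.   1.2] F [-0.7 -0.8 -3.5] M [-0.  0.  0.] op 0.264 t 6.775
MOVE cm [ -0.    0.  -13.9] turn -0.07
```

View pics/w3.png

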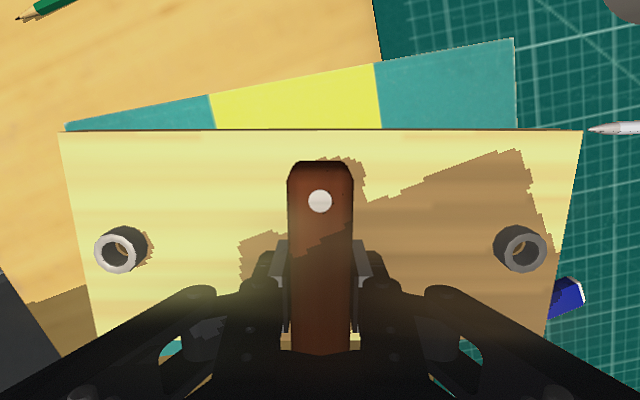

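View pics/s3.png

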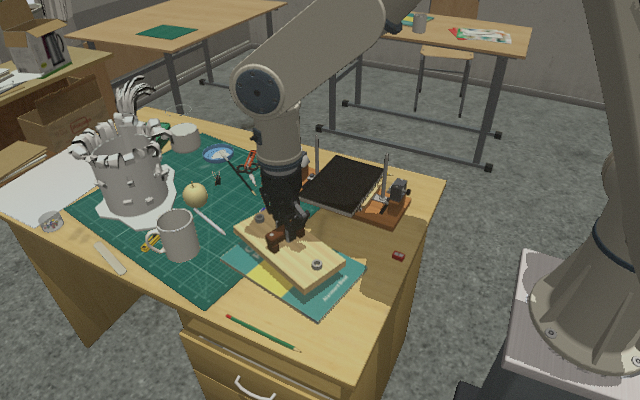

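drive_tool(
  moves=[
    [1, [0, 0, -1], 0],
    [1, [0, 0, -3], 0],
    [1, [0, 0, -5.5], -2],
    [1, [0, 0, -8], -5],
    [1, [0, 0, -10.5], -8],
    [1, [0, 0, -12.5], -12],
    [1, [0, 0, -13.7], -16],
    [1, [0, 0, -14], -18],
    [1, [0, 0, -14], -18.7],
    [1, [0, 0, -14], -18.7],
  ],
)

```text
clock: 8.12
eef_pos: [613.6, 125.0, 224.8]
tcp_rot: [-3.14, 0.0, 1.524]
contact_force: [-0.3, -0.5, -3.5]
opening: 0.266
```

```bash
python3 - <<'E'
from h import *
go(595,-245,225,1.527)
E
```

```text
pos [613.6 125.  224.8] rot [-3.1403e+00  4.0000e-04  1.5244e+00] F [-0.3 -0.5 -3.5] M [-0.02 -0.01 -0.  ] op 0.266 t 8.125
MOVE cm [-37.05  -0.14  -0.  ] turn -0.15
```

drive_tool(
  moves=[
    [1, [-1, 0, 0], 0],
    [1, [-4, 0, 0], 0],
    [1, [-8, 0, 0], 0],
    [1, [-12, 0, 0], 0],
    [1, [-16, 0, 0], 0],
    [1, [-20, 0, 0], 0],
    [1, [-24, 0, 0], 0],
    [1, [-28, 0, 0], 0],
    [1, [-32, 0, 0], 0],
    [1, [-35.5, 0, 0], 0],
    [1, [-37, 0, 0], 0],
    [1, [-37, 0, 0], 0],
  ],
)

```text
clock: 9.62
eef_pos: [595.9, -245.3, 224.6]
tcp_rot: [-3.14, 0.0, 1.523]
contact_force: [-0.1, 0.1, -3.4]
opening: 0.262
```

drive_tool(
  moves=[
    [1, [0, 0, 0], 0],
    [1, [0, 0, 0], 0],
  ],
)

```text
clock: 9.88
eef_pos: [596.0, -244.3, 224.5]
tcp_rot: [-3.139, -0.0, 1.524]
contact_force: [-0.5, 0.0, -3.7]
opening: 0.268
```

```bash
python3 - <<'E'
from h import *
go(595,-245,225,1.527)
f=cam('wrist');save(f,'w4')
f=cam('top');save(f,'t4')
E
```

```text
pos [ 596.  -244.3  224.5] rot [-3.1394e+00 -3.0000e-04  1.5237e+00] F [-0.5  0.  -3.7] M [0.01 0.   0.01] op 0.268 t 9.875
MOVE cm [-0.08 -0.1  -0.05] turn -0.19
```

View pics/w4.png

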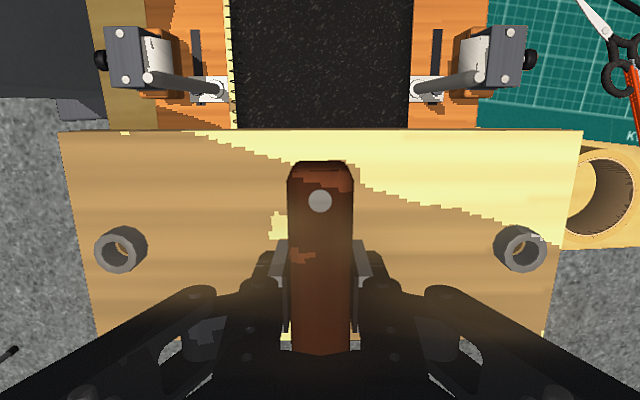

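```bash
python3 - <<'E'
import cv2,numpy as np
a=cv2.imread('pics/w4.png')
k=lambda x,y,w=35,h=30:cv2.resize(a[y-h:y+h,x-w:x+w],None,fx=5.5,fy=5.5,interpolation=cv2.INTER_CUBIC)
# each 385x330
cv2.imwrite('pics/w4c.png',cv2.resize(np.vstack([np.hstack([k(160,80),k(475,80)]),np.hstack([k(120,250),k(520,250)])]),(770,600)))
E
```

```text
(no output)
```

View pics/w4c.png

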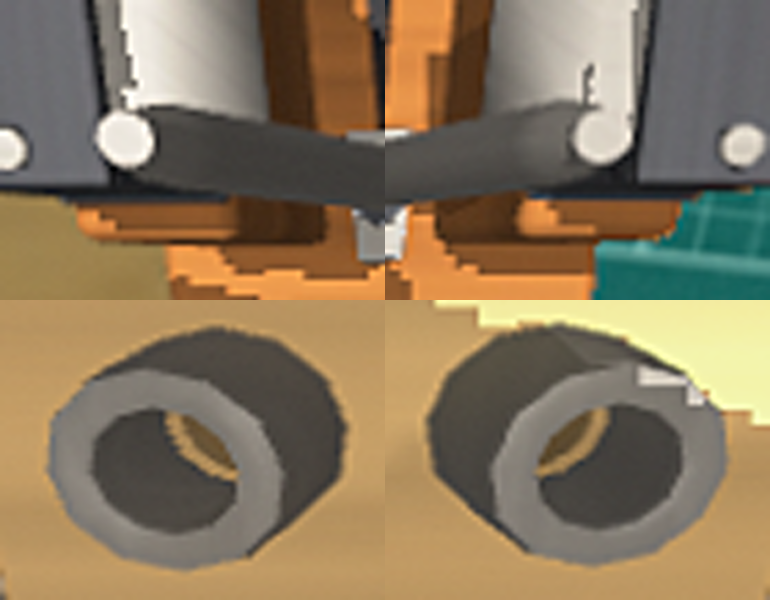

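```bash
python3 - <<'E'
from h import *
np.set_printoptions(precision=2,suppress=True)
s=r.sense();T=tcp(s);f=cam('wrist');f['T']=T@f['hand_eye']
und=s['eef_pos'][2]-32.6
rods=unproj(f,np.array([[147.9,77.8],[479.6,77.0]])-.5,160)
b=unproj(f,np.array([[115,253.8],[525.9,252.7]])-.5,und+30)
for n,P in(('rods',rods),('bush',b)):
    d=P[1]-P[0];print(n,P,P.mean(0),np.linalg.norm(d),np.arctan2(d[1],d[0]))
print(s['eef_pos'],f['T'][:3,3])
e=rods.mean(0)-b.mean(0);print(e); 
t=s['eef_pos']+e;print('target',t)
E
```

```text
rods [[ 500.66 -157.23  160.  ]
 [ 691.34 -165.99  160.  ]] [ 596.   -161.61  160.  ] 190.8777916996662 -0.04587648996262119
bush [[ 501.04 -239.41  222.05]
 [ 691.04 -247.78  222.05]] [ 596.04 -243.6   222.05] 190.1858144269335 -0.04402686069624269
[ 596.12 -244.47  224.65] [ 599.52 -178.87  368.33]
[ -0.04  81.99 -62.05]
target [ 596.08 -162.48  162.6 ]
```

```bash
python3 -c "
from h import *
go(596.1,-162.5,201,1.5237)"
```

```text
pos [ 596.1 -244.6  224.7] rot [-3.1397e+00 -1.0000e-04  1.5236e+00] F [ 1.6 -0.5 -2.8] M [0.04 0.   0.  ] op 0.27 t 10.025
MOVE cm [ 8.2  -0.38  2.37] turn -0.01
```

drive_tool(
  moves=[
    [1, [1.5, -0.1, 0], 0],
    [1, [4, -0.2, 0], 0],
    [1, [6.5, -0.3, 0], 0],
    [1, [7.9, -0.4, 0], 0],
    [1, [8.2, -0.4, 0.5], 0],
    [1, [8.2, -0.4, 1.2], 0],
    [1, [8.2, -0.4, 2], 0],
    [1, [8.2, -0.4, 2.4], 0],
    [1, [8.2, -0.4, 2.4], 0],
    [1, [8.2, -0.4, 2.4], 0],
  ],
)

```text
clock: 11.28
eef_pos: [596.1, -162.8, 200.8]
tcp_rot: [-3.14, 0.0, 1.523]
contact_force: [0.3, 0.1, -3.6]
opening: 0.267
```

```bash
python3 - <<'E'
from h import *
go(596.1,-162.5,185,1.524)
f=cam('wrist');save(f,'w5')
a=f['color'][:,:,::-1]
k=lambda x,y,w=35,h=30:cv2.resize(a[y-h:y+h,x-w:x+w],None,fx=5.5,fy=5.5,interpolation=cv2.INTER_CUBIC)
cv2.imwrite('pics/w5c.png',np.hstack([k(120,250),k(520,250)]))
f=cam('scene');cv2.imwrite('pics/s5c.png',cv2.resize(f['color'][80:300,220:490,::-1],None,fx=2.7,fy=2.7))
E
```

```text
pos [ 596.1 -162.8  200.8] rot [-3.1399  0.      1.5232] F [ 0.3  0.1 -3.6] M [-0.02  0.03 -0.03] op 0.267 t 11.275
MOVE cm [0.03 0.01 1.58] turn -0.04
```

View pics/w5c.png

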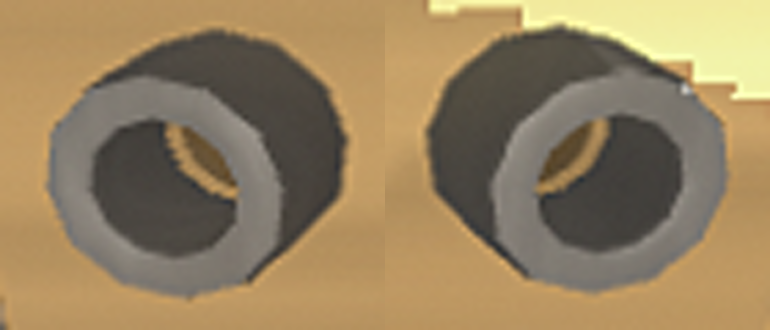

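View pics/s5c.png

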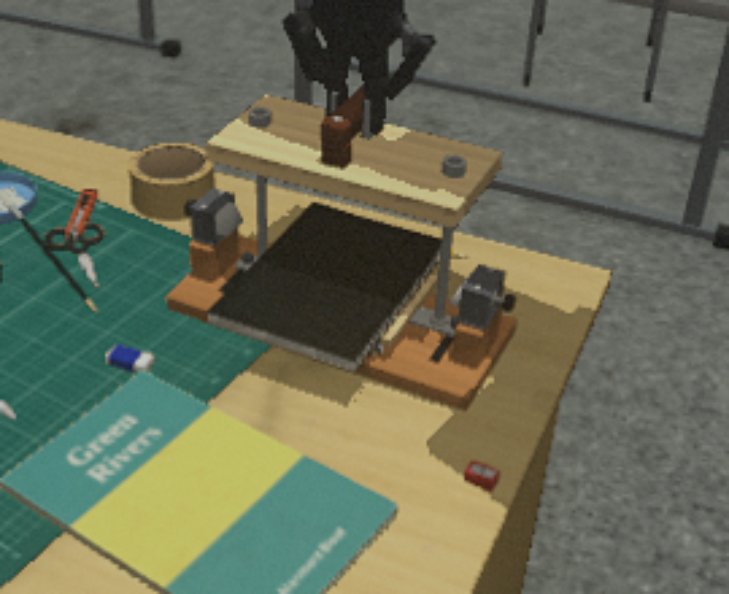

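drive_tool(
  moves=[
    [1, [0, 0, 0.4], 0],
    [1, [0, 0, 0.7], 0],
    [1, [0, 0, 0.9], 0],
    [1, [0, 0, 1.1], 0],
    [1, [0, 0, 1.2], 0],
    [1, [0, 0, 1.2], 0],
  ],
)

```text
clock: 12.12
eef_pos: [596.1, -162.6, 188.9]
tcp_rot: [-3.14, 0.0, 1.523]
contact_force: [-0.8, -0.2, -3.7]
opening: 0.266
```

```bash
cat > v.py <<'E'
from h import *
import sys
go(596.1,-162.6,185,1.5237)
f=cam('wrist');save(f,sys.argv[1])
a=f['color'][:,:,::-1]
k=lambda x,y,w=35,h=30:cv2.resize(a[y-h:y+h,x-w:x+w],None,fx=5.5,fy=5.5,interpolation=cv2.INTER_CUBIC)
cv2.imwrite('pics/%sc.png'%sys.argv[1],np.hstack([k(120,250),k(520,250)]))
E
python3 v.py w6
```

```text
pos [ 596.1 -162.6  188.9] rot [-3.1401e+00  1.0000e-04  1.5234e+00] F [-0.8 -0.2 -3.7] M [ 0.02  0.01 -0.04] op 0.266 t 12.125
MOVE cm [0.   0.   0.39] turn -0.02
```

View pics/w6c.png

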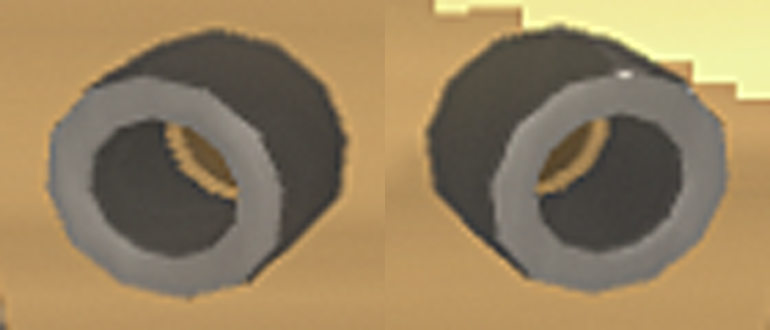

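drive_tool(
  moves=[
    [1, [0, 0, 0.1], 0],
    [1, [0, 0, 0.25], 0],
    [1, [0, 0, 0.4], 0],
    [1, [0, 0, 0.55], 0],
    [1, [0, 0, 0.7], 0],
    [1, [0, 0, 0.8], 0],
    [1, [0, 0, 0.8], 0],
  ],
)

```text
clock: 13.05
eef_pos: [596.1, -162.6, 180.9]
tcp_rot: [-3.14, 0.0, 1.523]
contact_force: [-0.9, -0.6, -3.1]
opening: 0.263
```

```bash
python3 v.py w7
```

```text
pos [ 596.1 -162.6  180.9] rot [-3.1400e+00  1.0000e-04  1.5235e+00] F [-0.9 -0.6 -3.1] M [-0.02 -0.05  0.03] op 0.263 t 13.05
MOVE cm [ 0.    0.   -0.41] turn -0.01
```

View pics/w7c.png

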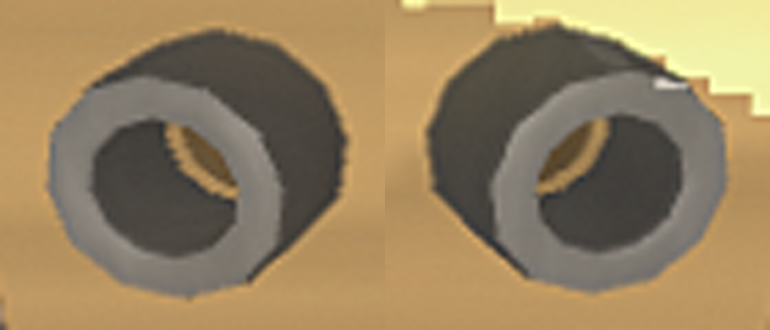

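drive_tool(
  moves=[
    [1, [0, 0, 0.15], 0],
    [1, [0, 0, 0.3], 0],
    [1, [0, 0, 0.45], 0],
    [1, [0, 0, 0.6], 0],
    [1, [0, 0, 0.75], 0],
    [1, [0, 0, 0.9], 0],
    [1, [0, 0, 1.0], 0],
    [1, [0, 0, 1.0], 0],
  ],
)

```text
clock: 14.1
eef_pos: [596.1, -162.6, 170.9]
tcp_rot: [-3.14, 0.0, 1.523]
contact_force: [-0.1, -0.6, -3.8]
opening: 0.267
```

```bash
python3 v.py w8
```

```text
pos [ 596.1 -162.6  170.9] rot [-3.1401e+00  1.0000e-04  1.5235e+00] F [-0.1 -0.6 -3.8] M [0.   0.02 0.  ] op 0.267 t 14.1
MOVE cm [ 0.    0.   -1.41] turn -0.01
```

View pics/w8c.png

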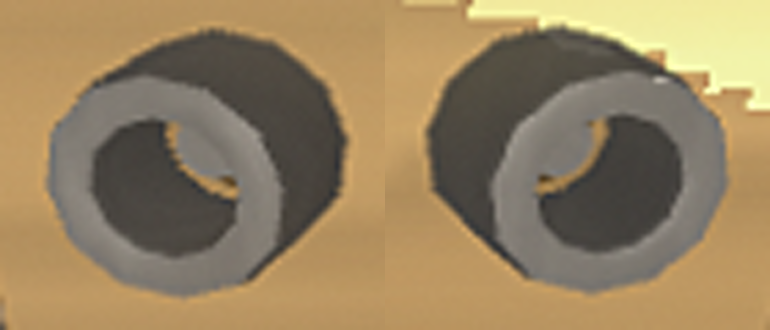

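drive_tool(
  moves=[
    [1, [0, 0, 0.2], 0],
    [1, [0, 0, 0.5], 0],
    [1, [0, 0, 0.8], 0],
    [1, [0, 0, 1.1], 0],
    [1, [0, 0, 1.4], 0],
    [1, [0, 0, 1.7], 0],
    [1, [0, 0, 1.9], 0],
    [1, [0, 0, 2.0], 0],
    [1, [0, 0, 2.0], 0],
  ],
)

```text
clock: 15.28
eef_pos: [596.1, -162.7, 150.9]
tcp_rot: [-3.14, 0.0, 1.523]
contact_force: [-0.3, 0.7, -3.6]
opening: 0.269
```

```bash
python3 v.py w9
```

```text
pos [ 596.1 -162.7  150.9] rot [-3.1402e+00  1.0000e-04  1.5234e+00] F [-0.3  0.7 -3.6] M [ 0.08 -0.01  0.03] op 0.269 t 15.275
MOVE cm [ 0.01 -0.01 -3.41] turn -0.02
```

View pics/w9c.png

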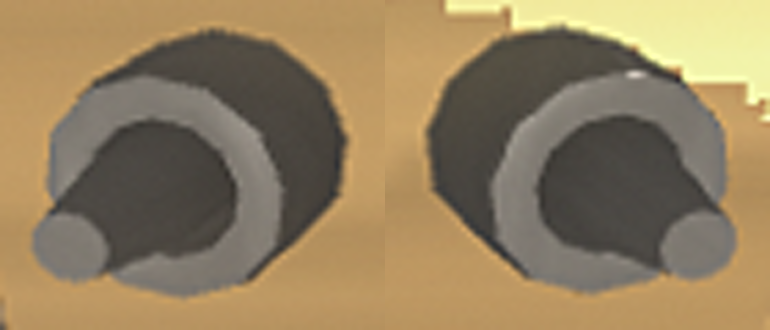

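drive_tool(
  moves=[
    [1, [0, 0, 0.2], 0],
    [1, [0, 0, 0.5], 0],
    [1, [0, 0, 0.8], 0],
    [1, [0, 0, 1.1], 0],
    [1, [0, 0, 1.4], 0],
    [1, [0, 0, 1.7], 0],
    [1, [0, 0, 2.0], 0],
    [1, [0, 0, 2.2], 0],
    [1, [0, 0, 2.4], 0],
    [1, [0, 0, 2.4], 0],
  ],
)

```text
clock: 16.58
eef_pos: [596.0, -162.6, 126.8]
tcp_rot: [-3.14, 0.0, 1.523]
contact_force: [0.2, 0.4, -3.3]
opening: 0.263
```

drive_tool(
  moves=[
    [1, [0, 0, 0.1], 0],
    [1, [0, 0, 0.25], 0],
    [1, [0, 0, 0.4], 0],
    [1, [0, 0, 0.55], 0],
    [1, [0, 0, 0.7], 0],
    [1, [0, 0, 0.8], 0],
    [1, [0, 0, 0.8], 0],
  ],
)

```text
clock: 17.45
eef_pos: [596.1, -162.7, 119.0]
tcp_rot: [-3.14, 0.0, 1.523]
contact_force: [-0.5, 0.7, 0.5]
opening: 0.269
```

drive_tool(
  moves=[
    [1, [0, 0, 0.15], 0],
    [1, [0, 0, 0.3], 0],
    [1, [0, 0, 0.45], 0],
    [1, [0, 0, 0.6], 0],
    [1, [0, 0, 0.75], 0],
    [1, [0, 0, 0.9], 0],
    [1, [0, 0, 1.0], 0],
    [1, [0, 0, 1.0], 0],
  ],
)

```text
clock: 18.45
eef_pos: [595.7, -162.6, 108.4]
tcp_rot: [-3.139, -0.0, 1.524]
contact_force: [0.8, 0.0, -2.9]
opening: 0.268
```

drive_tool(
  moves=[
    [1, [0, 0, 0.15], 0],
    [1, [0, 0, 0.3], 0],
    [1, [0, 0, 0.45], 0],
    [1, [0, 0, 0.6], 0],
    [1, [0, 0, 0.75], 0],
    [1, [0, 0, 0.9], 0],
    [1, [0, 0, 1.0], 0],
    [1, [0, 0, 1.0], 0],
  ],
)

```text
clock: 19.45
eef_pos: [595.6, -162.6, 98.2]
tcp_rot: [-3.139, -0.0, 1.523]
contact_force: [0.0, 0.8, -2.2]
opening: 0.271
```

```bash
python3 v.py w10
```

```text
pos [ 595.6 -162.6   98.2] rot [-3.1391e+00 -1.0000e-04  1.5235e+00] F [ 0.   0.8 -2.2] M [ 0.01 -0.1   0.01] op 0.271 t 19.45
MOVE cm [ 0.    0.03 -8.68] turn -0.01
```

View pics/w10.png

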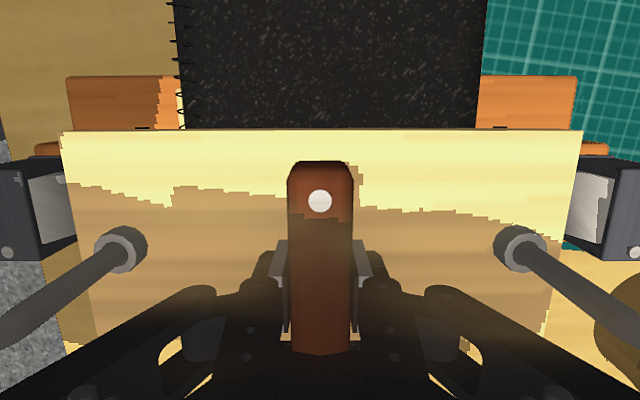

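Rods run through both bushes (120,245 and 520,245); both catches are pushed back by the board's ends. Now pressing gently.

drive_tool(
  moves=[
    [1, [0, 0, 0.1], 0],
    [1, [0, 0, 0.2], 0],
    [1, [0, 0, 0.3], 0],
    [1, [0, 0, 0.4], 0],
    [1, [0, 0, 0.5], 0],
    [1, [0, 0, 0.6], 0],
    [1, [0, 0, 0.6], 0],
  ],
)

```text
clock: 20.38
eef_pos: [595.5, -162.5, 92.4]
tcp_rot: [-3.139, -0.0, 1.523]
contact_force: [-2.1, 1.4, 4.4]
opening: 0.266
```

drive_tool(
  moves=[
    [1, [0, 0, 0.1], 0],
    [1, [0, 0, 0.2], 0],
    [1, [0, 0, 0.3], 0],
    [1, [0, 0, 0.4], 0],
    [1, [0, 0, 0.4], 0],
  ],
)

```text
clock: 21.0
eef_pos: [595.5, -162.6, 88.6]
tcp_rot: [-3.139, -0.0, 1.524]
contact_force: [-2.2, 1.5, 5.8]
opening: 0.267
```

```bash
python3 v.py w11
```

```text
pos [ 595.5 -162.6   88.6] rot [-3.1392e+00 -1.0000e-04  1.5235e+00] F [-2.2  1.5  5.8] M [0.16 0.18 0.01] op 0.267 t 21.0
MOVE cm [-0.    0.04 -9.64] turn -0.01
```

View pics/w11.png

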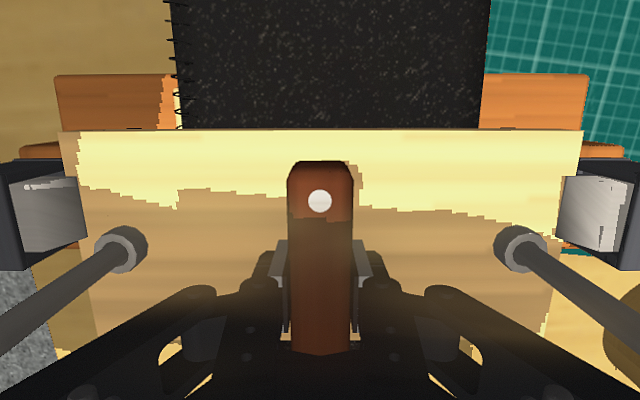

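drive_tool(
  moves=[
    [1, [0, 0, 0.05], 0],
    [1, [0, 0, 0.1], 0],
    [1, [0, 0, 0.15], 0],
    [1, [0, 0, 0.15], 0],
    [1, [0, 0, 0.15], 0],
  ],
)

```text
clock: 21.68
eef_pos: [595.5, -162.6, 87.5]
tcp_rot: [-3.139, -0.0, 1.523]
contact_force: [-3.6, 1.1, 6.7]
opening: 0.266
```

```bash
python3 v.py w12; python3 - <<'E'
import cv2,numpy as np
a=[cv2.imread('pics/w%d.png'%i) for i in (10,11,12)]
cv2.imwrite('pics/cmp.png',np.vstack([np.hstack([cv2.resize(x[150:280,0:150],None,fx=2.5,fy=1.5),cv2.resize(x[150:280,490:640],None,fx=2.5,fy=1.5)]) for x in a]))
E
```

```text
pos [ 595.5 -162.6   87.5] rot [-3.1393e+00 -1.0000e-04  1.5234e+00] F [-3.6  1.1  6.7] M [ 0.15  0.28 -0.01] op 0.266 t 21.675
MOVE cm [ 0.    0.04 -9.75] turn -0.01
```

View pics/cmp.png

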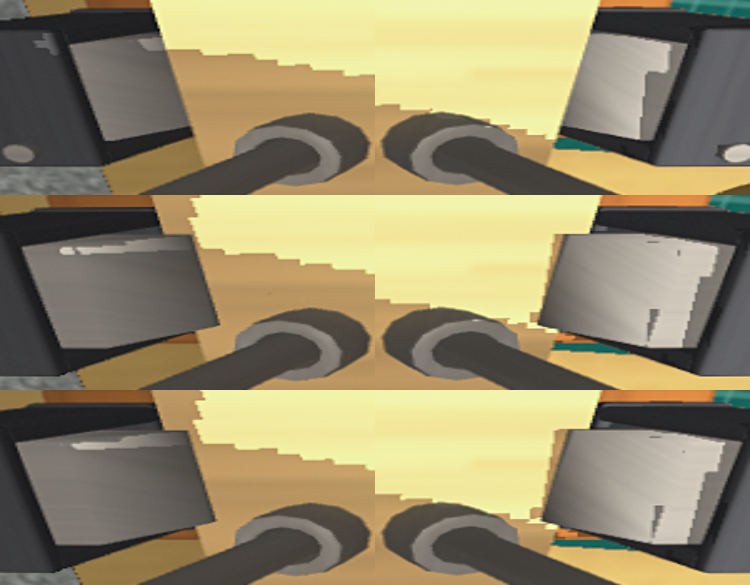

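drive_tool(
  moves=[
    [1, [0, 0, -0.05], 0],
    [1, [0, 0, -0.1], 0],
    [1, [0, 0, -0.15], 0],
    [1, [0, 0, -0.2], 0],
    [1, [0, 0, -0.2], 0],
    [1, [0, 0, -0.2], 0],
  ],
  grip_force=30,
)

```text
clock: 22.48
eef_pos: [595.5, -162.6, 89.7]
tcp_rot: [-3.139, -0.0, 1.523]
contact_force: [-1.7, 0.8, 5.2]
opening: 0.265
```

```bash
python3 v.py w13; python3 - <<'E'
import cv2,numpy as np
x=cv2.imread('pics/w13.png')
cv2.imwrite('pics/cmp2.png',np.hstack([cv2.resize(x[150:280,0:150],None,fx=2.5,fy=2.5),cv2.resize(x[150:280,490:640],None,fx=2.5,fy=2.5)]))
E
```

```text
pos [ 595.5 -162.6   89.7] rot [-3.1393e+00 -1.0000e-04  1.5234e+00] F [-1.7  0.8  5.2] M [0.17 0.19 0.03] op 0.265 t 22.475
MOVE cm [-0.    0.04 -9.53] turn -0.02
```

View pics/cmp2.png

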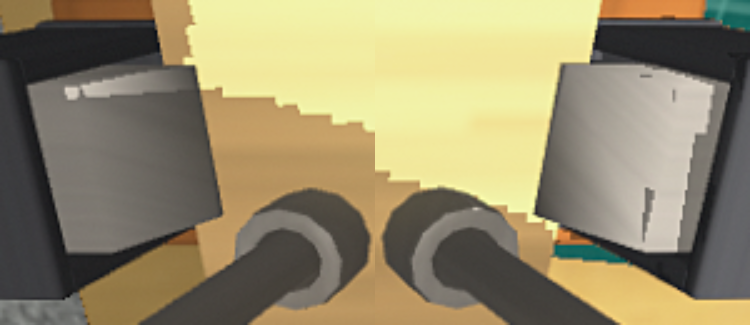

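drive_tool(
  moves=[
    [1, [0, 0, -0.03], 0],
    [1, [0, 0, -0.06], 0],
    [1, [0, 0, -0.06], 0],
  ],
)

```text
clock: 22.9
eef_pos: [595.5, -162.5, 90.0]
tcp_rot: [-3.139, -0.0, 1.523]
contact_force: [-1.2, 0.7, -1.2]
opening: 0.266
```

drive_tool(
  moves=[
    [1, [0, 0, -0.03], 0],
    [1, [0, 0, -0.05], 0],
    [1, [0, 0, -0.05], 0],
  ],
)

```text
clock: 23.28
eef_pos: [595.4, -162.5, 90.0]
tcp_rot: [-3.139, -0.0, 1.523]
contact_force: [1.9, -0.9, -9.0]
opening: 0.264
```

drive_tool(
  moves=[
    [1, [0, 0, 0.01], 0],
    [1, [0, 0, 0.01], 0],
    [0.6, [0, 0, 0.01], 0],
    [0.5, [0, 0, 0], 0],
    [0.4, [0, 0, 0], 0],
    [0.3, [0, 0, 0], 0],
    [0.3, [0, 0, 0], 0],
    [0.3, [0, 0, 0], 0],
  ],
)

```text
clock: 24.28
eef_pos: [595.4, -162.5, 90.0]
tcp_rot: [-3.139, -0.0, 1.523]
contact_force: [0.2, 0.3, 0.6]
opening: 0.7
```

```bash
python3 v.py w14
```

```text
pos [ 595.4 -162.5   90. ] rot [-3.1390e+00 -2.0000e-04  1.5234e+00] F [0.2 0.3 0.6] M [0.02 0.02 0.01] op 0.7 t 24.275
MOVE cm [-0.    0.04 -9.5 ] turn -0.02
```

View pics/w14.png

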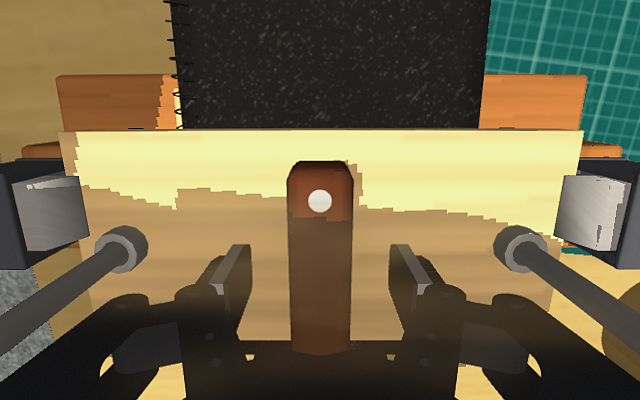

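Released, both catches over the board. Retract straight up.

drive_tool(
  moves=[
    [0.3, [0, 0, -1], 0],
    [0.3, [0, 0, -3], 0],
    [0.3, [0, 0, -6], 0],
    [0.3, [0, 0, -9], 0],
    [0.3, [0, 0, -12], 0],
    [0.3, [0, 0, -14], 0],
    [0.3, [0, 0, -15], 0],
    [0.3, [0, 0, -15], 0],
    [0.3, [0, 0, -15], 0],
  ],
)

```text
clock: 25.45
eef_pos: [595.3, -162.4, 239.3]
tcp_rot: [-3.138, -0.0, 1.523]
contact_force: [0.0, 0.1, -0.6]
opening: 0.701
```

```bash
python3 v.py w15; python3 - <<'E'
from h import *
f=cam('scene');cv2.imwrite('pics/s15.png',cv2.resize(f['color'][80:300,220:490,::-1],None,fx=2.7,fy=2.7))
E
```

```text
pos [ 595.3 -162.4  239.3] rot [-3.1379e+00 -4.0000e-04  1.5235e+00] F [ 0.   0.1 -0.6] M [-0.02  0.02 -0.  ] op 0.701 t 25.45
MOVE cm [-0.02  0.1   5.43] turn -0.01
```

View pics/w15.png

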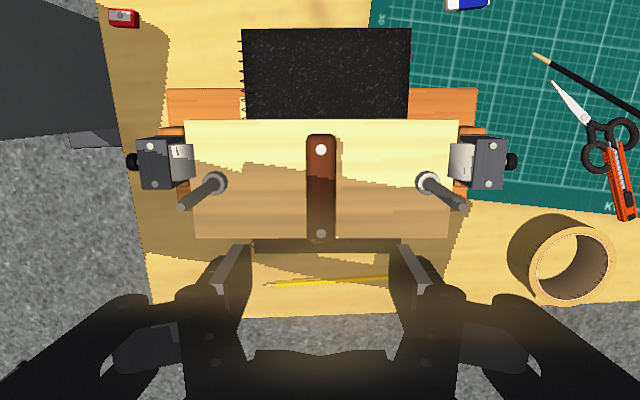

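View pics/s15.png

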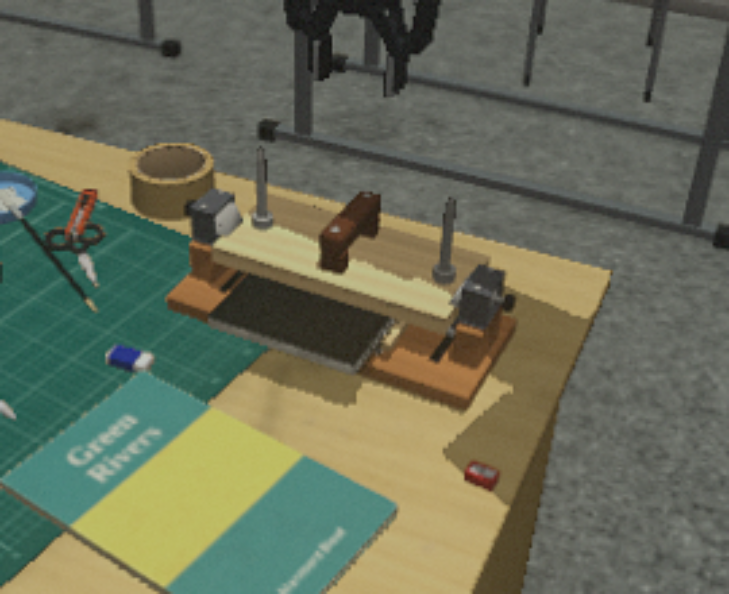

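The wrist picture shows both bolts overlapping the board's ends, at (180,160) and (462,160). The rods stand through both bushes, the notebook is in place and the gripper is clear.

```bash
python3 -c "
from rig import r
print(r.sign_off())"
```

```text
the job is handed in; nothing more can be done
None
```

The pressing board is on the rods and latched under both catches, with the notebook nipped beneath it. I handed the job in at about 25.6 s.

- **Finding the rods:** The crossbar turned out to be clamped about 20 mm to the robot's right of the press's middle line. I measured the rod tips in the wrist camera and lowered the board over them without any noticeable side force.
- **Pressing:** I worked the board down level in small steps. The pressing force was about 10 N at its highest reading, and I stopped about 2 mm below the point where the catches snap out.
- **Catch check:** The wrist pictures showed both bolts over the board's ends. Before letting go I also pulled up gently. The board stayed put while the pull rose to about 5 N beyond the board's weight.
- **After letting go:** The arm went straight up and is clear. The last pictures show the board latched, the rods through both bushes and the notebook in place. The eraser, the sharpener and the yellow pencil look untouched. The green pencil was outside those views, so I did not recheck it.

None of the checks failed or disagreed.

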